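Set the mitre box one hole over

TASK

Set the mitre box for the next cut: hook a fingertip under the pull ring at the front of the swing arm, lift the spring index pin out of its hole, swing the arm over by one hole towards the side where the long strip of wood lies, and let the pin spring fully home in that hole. Only hook the ring, gently: do not pinch or wrench it, and leave the strip, the offcut, the side cutters and the pencil where they lie.

Things in the scene. Friction and masses are not known exactly. Their poses are not given: they have to be found in the camera images.
- mitre_box: Mitre box (hand-saw guide), screwed down: half-round grey base plate 22 mm thick, 330 mm wide (y), reaching 188 mm in front (-x) of the origin; across it a wooden saw bed (top 52 mm up, x -61 to -1 mm) and behind it a fence 84 mm high. Origin: on the table under the arm's pivot; x from the pivot away from the robot, y along the fence to the robot's left, z up.
- swing_arm (a joint): Angle of the swing arm about the upright pivot (rad): 0 in the middle hole, where it starts; grows as its free end moves to the box's +y. Holes at -0.524, -0.262, 0, 0.262, 0.524. Bar 34 mm wide, top 34 mm up, 172 mm long, with two saw guides 142 mm high, the nearer 83 mm in front of the pivot. Turns with about 1 N at the ring and stays put; locked, with 1 mm play, while the pin is in a hole.
- index_pin (a joint): Lift of the spring index pin (m): 0 home in a hole, 0.0115 when its round nose is just clear of the hole (it then rides on the plate between holes), 0.022 at most. The pin stands upright in the arm 150 mm from the pivot; its spring presses down with 4 N when home, 7 N when fully lifted. Slid over a hole with nobody lifting it, it drops in by itself.
- pull_ring (a point): Centre of the pull ring, 97.5 mm up when the pin is home, 134 mm from the pivot. Steel wire 5 mm thick, 46 mm clear inside, rigid with the pin. It leans back 40 degrees towards the pivot: a finger goes in from the arm's free end, slanting about 45 degrees down towards the pivot, and lifts the ring's top. Site x: along the arm to the pivot; y: swing direction, to the box's +y; z: up.
- ring_top (a point): Highest point of the ring (middle of the wire), 16.4 mm nearer the pivot and 19.5 mm higher than its centre; the lowest, on top of the pin, is as far the other way. Under that is the plunger housing, 26 mm thick, top 70 mm up. A slanting finger needs to reach some 30 mm past the ring's centre (the space is free), or the ring slips off its tip when lifted. Over 35 N counts as wrenching.
- hole_left (a point): Mouth of the index hole next to the middle one on the box's +y side, in the top of the base plate: 12 mm wide, 150 mm from the pivot, 39 mm along the arc from the middle hole.
- hole_right (a point): Mouth of the index hole next to the middle one on the box's -y side, likewise.
- strip: The long strip, plain pine, 30 x 130 x 22 mm, loose on the saw bed to the left or the right of the saw guides, its length (its y) along the fence. Origin: centre of its underside.
- offcut: Short pine offcut, 30 x 50 x 22 mm, loose on the saw bed on the other side of the saw guides. Origin: centre of its underside.
- side_cutters: Side cutters with blue handles, 150 x 59 x 10 mm along their x, lying loose on the table to the left of the mitre box's base. Origin: centre of its underside.
- pencil: Flat carpenter's pencil, 168 x 12 x 7 mm along its x, loose on the table to the right of the mitre box's base. Origin: centre of its underside.
Not all that is in view belongs to the job. There is more than one size of the strip; the one meant has the size given above.

How it is judged:
On the way, in this order (a step that is already met when the one before it is completed fails the run):
1. the index pin is lifted clear of the middle hole (value of joint index_pin above 0.0105 m), for 0.05 s.
2. the arm stands at the next hole on the strip's side with the pin home in it (((y of strip in the frame of mitre_box above 0 m and value of joint swing_arm between 0.2418 and 0.2818 rad) or (y of strip in the frame of mitre_box below 0 m and value of joint swing_arm between -0.2818 and -0.2418 rad)) and value of joint index_pin below 0.0015 m), for 0.2 s.
At the end, for the whole second after the job is handed in: The arm stands within 0.02 rad of the hole next to the middle one on the side where the long strip lies, the index pin is home in it (lift under 1.5 mm), and the arm is at rest (all of step 2 and velocity of joint swing_arm between -0.02 and 0.02 rad/s); the robot touches nothing.
It fails at once if the strip or the offcut is moved by more than 15 mm (distance of any of strip, offcut from where it was at the start of the episode above 0.015 m).
It fails at once if the side cutters or the pencil is moved by more than 15 mm (distance of any of side_cutters, pencil from where it was at the start of the episode above 0.015 m).
It fails at once if the ring or pin is gripped or wrenched (over 35 N from the fingers) (contact force between the fingers and index_pin above 35 N).
It fails at once if the arm is swung as far as the second hole (value of joint swing_arm above 0.48 rad or value of joint swing_arm below -0.48 rad).
It also fails if it takes over 54 s, if anything falls off the work surface, if the arm or the gripper's body presses on something with over 40 N, if the wrist force passes 120 N, or if a joint passes its speed limit or range.

ROBOT

A 6-joint arm with a two-finger parallel gripper is mounted at the origin on a cart in front of the work surface, level with it; the furniture and walls round the work are solid. World frame = base frame: x ahead of the robot, y to its left, z up, the work surface at z = 0. Lengths are in m, angles in rad, forces in N, time in s.
With the tool pointing down it reaches from about 0.15 to 0.775 m from the base axis. Payload 6.1 kg.
Tool frame: the origin (TCP) lies at the centre of the arm's flange, where the gripper is bolted on; the fingertips stand 173 mm ahead of it and the grasp point (between the pads) lies 155 mm ahead of it (ctrl.tip_reach is the distance from the TCP to the fingertips, in m); z points along the fingers, y is the line along which they close (so a half turn about z gives the same grasp; the last joint's range is limited). The gripper opens to 85 mm and grips with 20 to 120 N. Pads are 22 mm wide; open, the fingers measure 114 mm over their backs; the gripper's body (76 mm by 85 mm) begins 54 mm behind the grasp point. The pads swing forward as they close: fully open they stand 13 mm farther back than shut.
Start: joints at [1.301, 0.126, -0.04, 1.405, 0, 1.571], TCP at [0.14, 0.506, 0.405] pointing down, gripper open.
Joint ranges: [-2.72, 2.72], [-0.95, 1.95], [-1.27, 1.35], [-1.78, 2.02], [-1.46, 1.47], [-3.14, 3.14]. Speed limits (rad/s): [2.39, 2.39, 3.01, 3.14, 3.14, 3.14].

INTERFACE

Orientations are given as a unit quaternion [w, x, y, z].
In Python, from bench import ctrl, cams gives the robot as it stands.
- The arm moves only by the tool move_arm, never from a script. Its argument "increments" is a list of rows, each an object with "slide": the shift along the tool's x, y, z each as a share of 30 cm, from -1 to 1, a list of three; "turn": the turn, a rotation vector about the tool's x, y, z each as a share of 180 degrees, from -1 to 1, a list of three; "jaw": the gripper's target within -1 to 1 (shut at 1, half-way at 0, fully open at -1). In form: [{"slide": [dx, dy, dz], "turn": [rx, ry, rz], "jaw": jaw}, ...]. A call has exactly 10 rows; each row is the pose to reach, as a shift and turn from the pose commanded when the call began, along the tool's axes at that moment, turning the shorter way round; what a row does not reach only later rows make up. A row lasts 1/12 s, in which the tool goes at most 41.7 mm and 7.16 degrees, less where a joint would pass 70% of its speed; a pose out of reach is approached as far as the arm can. A call with a number of a shift or a turn outside -1 to 1 is refused whole. A call with a gripper value outside its range is refused whole. The fingers move at their own pace and stop on an object; "grip_force" is the grip in N (left out, the last holds). Time passes only in rows, so rows that repeat a pose let the fingers close, or fill a call up. It gives the time, the measured TCP pose, the force, the opening and the grip force at its end, in the units of the state.
- ctrl.get_state(): the state, without advancing time (a new reading comes with each control period).
- cams.snapshot(name): name is "scene" or "top"; returns the picture (384x512x3 uint8, blue, green, red); there is no depth.
- cams.get_calibration(name): a dict with "K" (3x3 intrinsics, pixels), "xyz" and "attitude" of the camera in the world. Camera axes: x right, y down, z forward; pixel columns grow to the right and rows downward; lengths in m; the calibration is good to about 2 mm. A picture is of the moment at which its call begins. get_calibration takes no time and is no camera call.
- ctrl.close_job(): hands the job in; it is judged then, once.
The state is a dict: "time": time; "joints": joint angles; "joint_velocities": joint speeds; "joint_efforts": joint torques, N m; "position": TCP position; "tool_rot": TCP orientation; "contact_force": force on the tool from outside, world axes, zero at the start; "moment": the same for the moment, N m; "width": opening from 0.0 (shut) to 1.0 (fully open); "grasp_force": force on a finger pad.
Only numpy, scipy, OpenCV 4.12 (cv2) and the standard library are available. Lean on these libraries where they do the work, as an engineer would, in place of code of your own. Each camera call takes 0.05 s, during which the arm holds its last target. There are 200 camera calls.

## Working session

There is one attempt and no reset: what is moved stays moved. The work goes in short steps, Python scripts to look and compute and a tool call to move; the robot and the scene stay as the last step left them, time stands still between calls to the robot, and variables do not carry over. Pictures are saved under pics/ and viewed, at most 10 in all, crops included, and the job is handed in when it is done.

Besides the shell and the picture viewer there is one more tool, called after "Request:" in YAML: its name, and indented under it one key for each argument. move_arm: Moves the arm, as the interface text tells. Shift numbers are shares of 30 cm and turn numbers shares of 180 degrees, none past 1 either way. Its arguments: {"type":"object","properties":{"increments":{"type":"array"},"grip_force":{"type":"number"}},"required":["increments"]}

```bash
mkdir -p pics; ls; python3 - <<'E'
from bench import ctrl,cams
import cv2
print(ctrl.get_state())
for n in("scene","top"):
    cv2.imwrite(f"pics/{n}0.png",cams.snapshot(n)); print(n,cams.get_calibration(n))
E
```

```text
pics
{'time': 0.0, 'joints': array([ 1.30098993e+00,  1.26398262e-01, -4.06080799e-02,  1.40541664e+00,
        6.58511818e-06,  1.57079777e+00]), 'joint_velocities': array([-2.16548893e-03, -1.99702885e-04, -1.03620435e-03, -7.01920353e-04,
       -1.53722595e-05,  1.04638414e-03]), 'joint_efforts': array([ 4.28251460e-04, -4.35910499e+01,  3.52925098e+01,  1.71877648e-02,
        1.29096793e-04,  1.57333807e-05]), 'position': array([0.13990011, 0.50587989, 0.40391864]), 'tool_rot': array([-1.12650310e-04,  1.34495064e-01,  9.90913930e-01, -8.05497064e-04]), 'contact_force': array([-0.67955303, -0.26097579,  0.2284532 ]), 'moment': array([-0.02155207,  0.01704054, -0.00456452]), 'grasp_force': 0.0, 'width': 0.999795766816994}
scene {'K': array([[383.86608883,   0.        , 250.19195038],
       [  0.        , 383.86608883, 198.48696333],
       [  0.        ,   0.        ,   1.        ]]), 'xyz': array([-0.04282158, -0.62477719,  0.87308739]), 'attitude': array([-0.37815705,  0.84013307, -0.35047492,  0.16834783])}
top {'K': array([[421.98000892,   0.        , 240.11133824],
       [  0.        , 421.98000892, 188.9958692 ],
       [  0.        ,   0.        ,   1.        ]]), 'xyz': array([ 0.46407412, -0.01050369,  1.18624848]), 'attitude': array([ 0.05418395, -0.70319993,  0.70706214, -0.05135263])}
```

View pics/scene0.png

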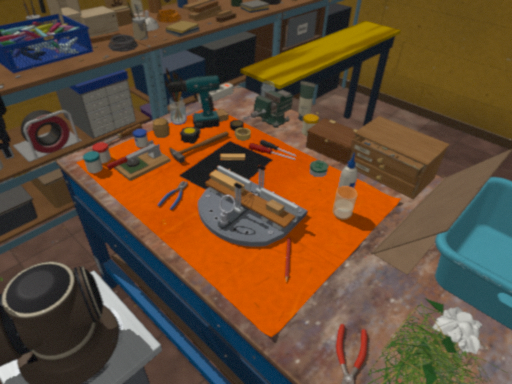

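View pics/top0.png

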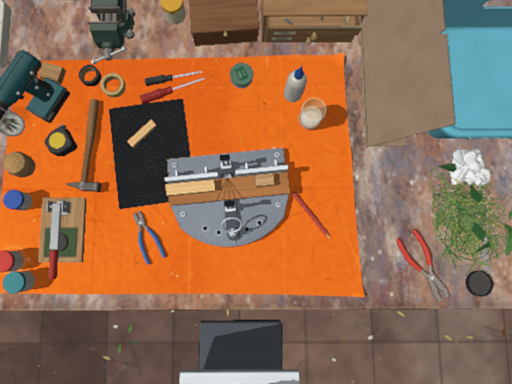

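```bash
cat > h.py <<'E'
import numpy as np,cv2
from scipy.spatial.transform import Rotation as R
from bench import ctrl,cams
def q(a): return R.from_quat(np.r_[a[1:],a[0]])
def ray(n,uv):
    c=cams.get_calibration(n); K=c["K"]
    return c["xyz"], q(c["attitude"]).apply(np.linalg.solve(K,[uv[0],uv[1],1.]))
def onz(n,uv,z):
    o,d=ray(n,uv); return o+d*(z-o[2])/d[2]
def proj(n,p):
    c=cams.get_calibration(n); v=c["K"]@q(c["attitude"]).inv().apply(np.array(p)-c["xyz"]); return v[:2]/v[2]
E
python3 - <<'E'
import cv2,numpy as np
t=cv2.imread("pics/top0.png")[140:255,155:305]
s=cv2.imread("pics/scene0.png")[155:255,190:320]
a=cv2.resize(t,(780,598),interpolation=cv2.INTER_CUBIC)
cv2.imwrite("pics/c_top.png",a)
cv2.imwrite("pics/c_scene.png",cv2.resize(s,(780,600),interpolation=cv2.INTER_CUBIC))
E
```

```text
(no output)
```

View pics/c_top.png

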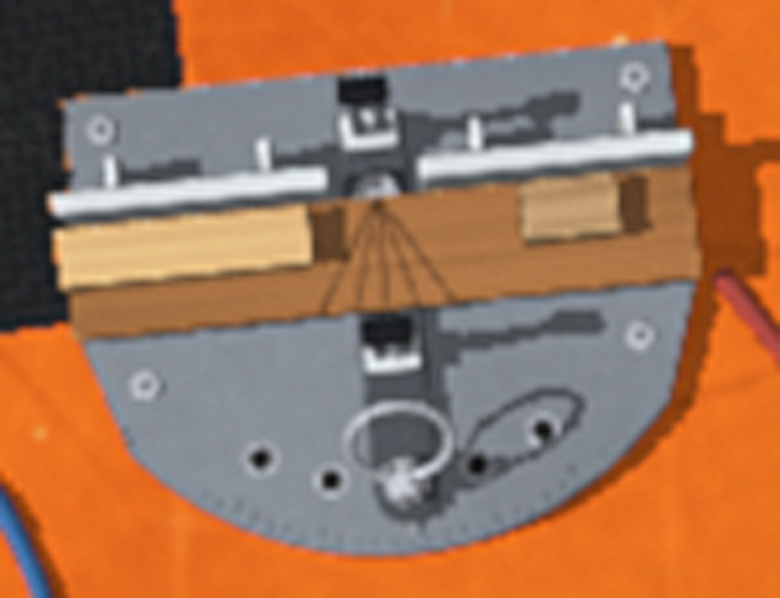

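View pics/c_scene.png

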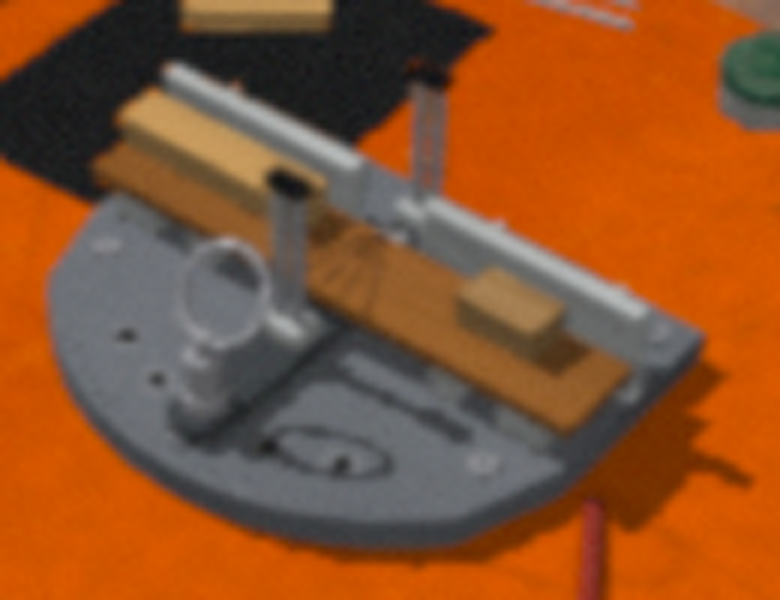

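```bash
cat >> h.py <<'E'
def crop(u,v): return np.array([155+u/5.2-.4,140+v/5.2-.4])
E
python3 - <<'E'
from h import *
from scipy.optimize import least_squares
H=np.array([onz("top",crop(*c),.022)[:2] for c in[(261,458),(331,480),(478,464),(543,430)]])
A=np.array([.524,.262,-.262,-.524])
f=lambda p:(p[:2]-.15*np.c_[np.cos(p[2]+A*-1),np.sin(p[2]-A)]-H).ravel()
# box frame: hole at angle a: (-.15cos a, +.15 sin a)
r=least_squares(f,[.5,0,0]);p=r.x
print(H,p,r.fun*1e3)
Rz=R.from_euler('z',p[2])
B=lambda b:np.r_[p[:2],0]+Rz.apply(b)
for n,b in dict(ring=[-.134,0,.0975],top=[-.1176,0,.117],low=[-.1504,0,.078],left=[-.15*np.cos(.262),.15*np.sin(.262),.022],corner=[-.061,.165,.052],cornerR=[-.061,-.165,.052]).items():
    w=B(b);pt=proj("top",w);ps=proj("scene",w)
    print(n,w.round(4),"topcrop",((pt+.4-[155,140])*5.2).round(),"scenecrop",((ps+.4-[190,155])*6).round())
# strip size
for c in[(55,233),(310,205),(312,262),(60,290)]:print(onz("top",crop(*c),.074).round(4))
E
```

```text
[[ 0.53219231  0.09151006]
 [ 0.52039172  0.05441038]
 [ 0.52840551 -0.02334956]
 [ 0.54619231 -0.05794056]] [0.66855065 0.02921773 0.09521142] [-0.06217227  0.07306867  0.24048174 -0.29020038 -0.38618799  0.11782514
  0.20787898  0.09930662]
ring [0.5352 0.0165 0.0975] topcrop [399. 442.] scenecrop [225. 298.]
top [0.5515 0.018  0.117 ] topcrop [395. 406.] scenecrop [245. 252.]
low [0.5188 0.0149 0.078 ] topcrop [403. 477.] scenecrop [204. 343.]
left [0.5206 0.0541 0.022 ] topcrop [332. 480.] scenecrop [159. 383.]
corner [0.5921 0.1877 0.052 ] topcrop [ 72. 340.] scenecrop [ 93. 167.]
cornerR [ 0.6235 -0.1408  0.052 ] topcrop [702. 277.] scenecrop [570. 432.]
[0.6451 0.1937 0.074 ]
[0.6589 0.0627 0.074 ]
[0.6292 0.0615 0.074 ]
[0.6155 0.1905 0.074 ]
```

```bash
cat >> h.py <<'E'
P=np.array([.66855,.02922,0]); YAW=.0952
def target(a=0.,depth=.03,perp=0.,lift=0.,el=np.pi/4):
    """TCP pose for arm angle a; depth of fingertip past ring centre, perp offset up, vertical lift"""
    Rz=R.from_euler('z',YAW-a); c,s=np.cos(el),np.sin(el)
    M=np.array([[0,s,c],[1,0,0],[0,c,-s]])
    pos=np.array([-.134,0,.0975+lift])+perp*M[:,1]+(depth-ctrl.tip_reach)*M[:,2]
    return P+Rz.apply(pos), Rz*R.from_matrix(M)
def inc(t):
    s=ctrl.get_state(); r0=q(s["tool_rot"])
    print("t",round(s["time"],2),"J",s["joints"].round(2),"F",s["contact_force"].round(1))
    print("slide",(r0.inv().apply(t[0]-s["position"])/.3).round(4),"turn",((r0.inv()*t[1]).as_rotvec()/np.pi).round(4))
E
python3 - <<'E'
from h import *
t=target(depth=-.06); print(ctrl.tip_reach,t[0]); inc(t)
E
```

```text
0.1734 [0.37086535 0.0007945  0.26253872]
t 0.1 J [ 1.3   0.13 -0.04  1.41  0.    1.57] F [ 0.4 -0.5 -0.3]
slide [-1.1908 -1.4169  0.4735] turn [-0.2188 -0.1501  0.363 ]
```

Request:
move_arm:
  increments:
    - {"slide":[-0.12,-0.13,0.03],"turn":[-0.02,-0.015,0.036],"jaw":1}
    - {"slide":[-0.23,-0.26,0.05],"turn":[-0.04,-0.03,0.07],"jaw":1}
    - {"slide":[-0.35,-0.39,0.07],"turn":[-0.06,-0.045,0.1],"jaw":1}
    - {"slide":[-0.46,-0.52,0.1],"turn":[-0.08,-0.06,0.14],"jaw":1}
    - {"slide":[-0.58,-0.66,0.12],"turn":[-0.1,-0.07,0.17],"jaw":1}
    - {"slide":[-0.66,-0.78,0.14],"turn":[-0.11,-0.08,0.19],"jaw":1}
    - {"slide":[-0.74,-0.88,0.16],"turn":[-0.13,-0.09,0.22],"jaw":1}
    - {"slide":[-0.8,-0.95,0.18],"turn":[-0.15,-0.1,0.25],"jaw":1}
    - {"slide":[-0.8,-0.95,0.18],"turn":[-0.16,-0.11,0.27],"jaw":1}
    - {"slide":[-0.8,-0.95,0.18],"turn":[-0.16,-0.11,0.27],"jaw":1}
  grip_force: 40

```text
time: 0.93
position: [0.2958, 0.1611, 0.3487]
tool_rot: [0.199, 0.524, 0.8, 0.214]
contact_force: [-0.5, -0.3, -0.0]
width: 0.004
grasp_force: 0.0
```

```bash
python3 -c "
from h import *
inc(target(depth=-.06))"
```

```text
t 0.93 J [ 0.56 -0.52 -0.76  0.76 -0.18  1.67] F [-0.5 -0.3 -0. ]
slide [-0.5598 -0.1622  0.3015] turn [-0.0586 -0.0353  0.09  ]
```

Request:
move_arm:
  increments:
    - {"slide":[-0.12,-0.04,0.06],"turn":[-0.012,-0.007,0.02],"jaw":1}
    - {"slide":[-0.23,-0.07,0.12],"turn":[-0.024,-0.014,0.04],"jaw":1}
    - {"slide":[-0.34,-0.1,0.18],"turn":[-0.036,-0.021,0.06],"jaw":1}
    - {"slide":[-0.45,-0.13,0.24],"turn":[-0.048,-0.028,0.075],"jaw":1}
    - {"slide":[-0.56,-0.162,0.3],"turn":[-0.0586,-0.0353,0.09],"jaw":1}
    - {"slide":[-0.56,-0.162,0.3015],"turn":[-0.0586,-0.0353,0.09],"jaw":1}
    - {"slide":[-0.56,-0.162,0.3015],"turn":[-0.0586,-0.0353,0.09],"jaw":1}
    - {"slide":[-0.56,-0.162,0.3015],"turn":[-0.0586,-0.0353,0.09],"jaw":1}
    - {"slide":[-0.56,-0.162,0.3015],"turn":[-0.0586,-0.0353,0.09],"jaw":1}
    - {"slide":[-0.56,-0.162,0.3015],"turn":[-0.0586,-0.0353,0.09],"jaw":1}

```text
time: 1.77
position: [0.3727, 0.0095, 0.2653]
tool_rot: [0.254, 0.616, 0.689, 0.286]
contact_force: [-0.1, -0.4, -0.5]
width: -0.0
grasp_force: 0.0
```

```bash
python3 - <<'E'
from h import *
inc(target(depth=-.06)); inc(target(depth=0)); inc(target(depth=.032,perp=.003))
a=cams.snapshot("top")[170:270,170:300]; b=cams.snapshot("scene")[155:255,170:300]
cv2.imwrite("pics/p1.png",cv2.resize(np.hstack([a,b]),(800,308),interpolation=cv2.INTER_CUBIC))
E
```

```text
t 1.77 J [-0.   -0.49 -1.01  0.27  0.08  1.49] F [-0.1 -0.4 -0.5]
slide [-0.0282 -0.0131 -0.0004] turn [-0.0002 -0.0044  0.0038]
t 1.77 J [-0.   -0.49 -1.01  0.27  0.08  1.49] F [-0.1 -0.4 -0.5]
slide [-0.031  -0.013   0.1996] turn [-0.0002 -0.0044  0.0038]
t 1.77 J [-0.   -0.49 -1.01  0.27  0.08  1.49] F [-0.1 -0.4 -0.5]
slide [-0.0326 -0.0029  0.3063] turn [-0.0002 -0.0044  0.0038]
```

View pics/p1.png

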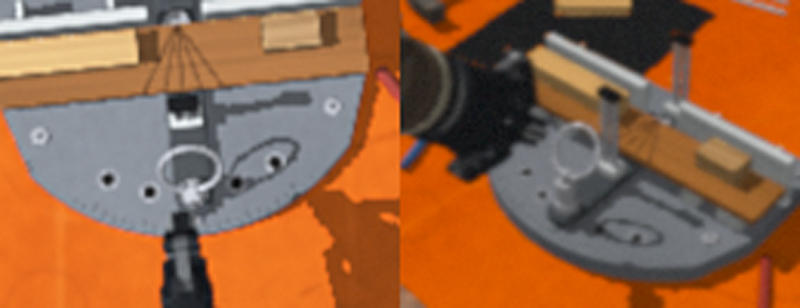

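```bash
python3 - <<'E'
from h import *
inc(target(depth=-.06)); print(ctrl.get_state()["joint_velocities"].round(3))
E
```

```text
t 1.87 J [-0.   -0.49 -1.01  0.27  0.08  1.49] F [ 0.5  0.4 -0.2]
slide [-0.028  -0.0126 -0.0005] turn [-0.0002 -0.0044  0.0037]
[-0.005  0.001 -0.004 -0.002  0.001  0.001]
```

Request:
move_arm:
  increments:
    - {"slide":[-0.02,-0.008,0],"turn":[0,-0.0044,0.0038],"jaw":1}
    - {"slide":[-0.03,-0.013,0],"turn":[0,-0.0044,0.0038],"jaw":1}
    - {"slide":[-0.03,-0.013,0.02],"turn":[0,-0.0044,0.0038],"jaw":1}
    - {"slide":[-0.03,-0.013,0.04],"turn":[0,-0.0044,0.0038],"jaw":1}
    - {"slide":[-0.03,-0.013,0.06],"turn":[0,-0.0044,0.0038],"jaw":1}
    - {"slide":[-0.03,-0.013,0.08],"turn":[0,-0.0044,0.0038],"jaw":1}
    - {"slide":[-0.03,-0.013,0.1],"turn":[0,-0.0044,0.0038],"jaw":1}
    - {"slide":[-0.03,-0.013,0.12],"turn":[0,-0.0044,0.0038],"jaw":1}
    - {"slide":[-0.03,-0.013,0.13],"turn":[0,-0.0044,0.0038],"jaw":1}
    - {"slide":[-0.03,-0.013,0.13],"turn":[0,-0.0044,0.0038],"jaw":1}

```text
time: 2.7
position: [0.3984, 0.0021, 0.2329]
tool_rot: [0.257, 0.623, 0.683, 0.282]
contact_force: [-1.0, 0.1, -0.4]
width: -0.0
grasp_force: 0.0
```

```bash
python3 - <<'E'
from h import *
inc(target(depth=0)); inc(target(depth=.032,perp=.003))
a=cams.snapshot("top")[190:250,190:270]; b=cams.snapshot("scene")[175:235,190:270]
cv2.imwrite("pics/p2.png",cv2.resize(np.hstack([a,b]),(800,300),interpolation=cv2.INTER_CUBIC))
E
```

```text
t 2.7 J [-0.02 -0.38 -1.04  0.14  0.08  1.49] F [-1.   0.1 -0.4]
slide [0.0046 0.0051 0.0653] turn [-0.0011  0.0007 -0.0008]
t 2.7 J [-0.02 -0.38 -1.04  0.14  0.08  1.49] F [-1.   0.1 -0.4]
slide [0.0048 0.0155 0.1719] turn [-0.0011  0.0007 -0.0008]
```

View pics/p2.png

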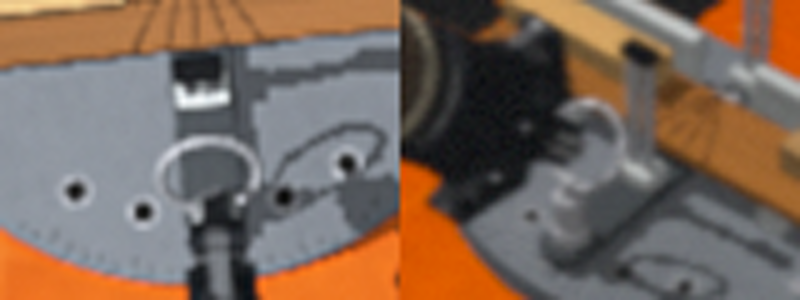

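Request:
move_arm:
  increments:
    - {"slide":[0.005,0.006,0.02],"turn":[0,0,0],"jaw":1}
    - {"slide":[0.005,0.007,0.04],"turn":[0,0,0],"jaw":1}
    - {"slide":[0.005,0.008,0.06],"turn":[0,0,0],"jaw":1}
    - {"slide":[0.005,0.01,0.08],"turn":[0,0,0],"jaw":1}
    - {"slide":[0.005,0.01,0.1],"turn":[0,0,0],"jaw":1}
    - {"slide":[0.005,0.01,0.12],"turn":[0,0,0],"jaw":1}
    - {"slide":[0.005,0.012,0.14],"turn":[0,0,0],"jaw":1}
    - {"slide":[0.005,0.014,0.16],"turn":[0,0,0],"jaw":1}
    - {"slide":[0.005,0.015,0.172],"turn":[0,0,0],"jaw":1}
    - {"slide":[0.005,0.015,0.172],"turn":[0,0,0],"jaw":1}

```text
time: 3.63
position: [0.4378, 0.0072, 0.1998]
tool_rot: [0.257, 0.623, 0.683, 0.282]
contact_force: [-0.8, 1.0, 0.9]
width: -0.003
grasp_force: 0.0
```

```bash
python3 - <<'E'
from h import *
inc(target(depth=.032,perp=.003)); inc(target(depth=.032,perp=.003,lift=.02))
a=cams.snapshot("top")[190:250,190:270]; b=cams.snapshot("scene")[175:235,190:270]
cv2.imwrite("pics/p3.png",cv2.resize(np.hstack([a,b]),(800,300),interpolation=cv2.INTER_CUBIC))
E
```

```text
t 3.63 J [-0.   -0.23 -1.04 -0.01  0.07  1.5 ] F [-0.8  1.   0.9]
slide [-0.     -0.0006  0.0002] turn [-0.0009  0.0007 -0.0009]
t 3.63 J [-0.   -0.23 -1.04 -0.01  0.07  1.5 ] F [-0.8  1.   0.9]
slide [ 0.      0.0464 -0.0471] turn [-0.0009  0.0007 -0.0009]
```

View pics/p3.png

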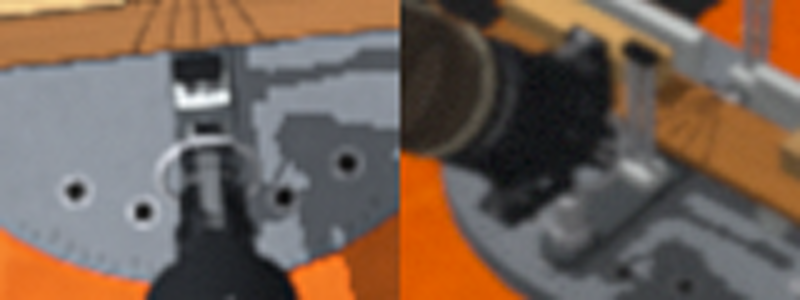

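Request:
move_arm:
  increments:
    - {"slide":[0,0.003,-0.002],"turn":[0,0,0],"jaw":1}
    - {"slide":[0,0.006,-0.005],"turn":[0,0,0],"jaw":1}
    - {"slide":[0,0.009,-0.008],"turn":[0,0,0],"jaw":1}
    - {"slide":[0,0.012,-0.011],"turn":[0,0,0],"jaw":1}
    - {"slide":[0,0.015,-0.014],"turn":[0,0,0],"jaw":1}
    - {"slide":[0,0.018,-0.017],"turn":[0,0,0],"jaw":1}
    - {"slide":[0,0.021,-0.02],"turn":[0,0,0],"jaw":1}
    - {"slide":[0,0.024,-0.023],"turn":[0,0,0],"jaw":1}
    - {"slide":[0,0.026,-0.025],"turn":[0,0,0],"jaw":1}
    - {"slide":[0,0.026,-0.025],"turn":[0,0,0],"jaw":1}

```text
time: 4.57
position: [0.437, 0.0072, 0.2104]
tool_rot: [0.256, 0.623, 0.683, 0.281]
contact_force: [-3.0, -0.1, -5.2]
width: -0.006
grasp_force: 2.6
```

Request:
move_arm:
  increments:
    - {"slide":[0,0.003,-0.003],"turn":[0,0,0],"jaw":1}
    - {"slide":[0,0.006,-0.006],"turn":[0,0,0],"jaw":1}
    - {"slide":[0,0.009,-0.009],"turn":[0,0,0],"jaw":1}
    - {"slide":[0,0.012,-0.012],"turn":[0,0,0],"jaw":1}
    - {"slide":[0,0.015,-0.015],"turn":[0,0,0],"jaw":1}
    - {"slide":[0,0.018,-0.018],"turn":[0,0,0],"jaw":1}
    - {"slide":[0,0.021,-0.021],"turn":[0,0,0],"jaw":1}
    - {"slide":[0,0.024,-0.024],"turn":[0,0,0],"jaw":1}
    - {"slide":[0,0.024,-0.024],"turn":[0,0,0],"jaw":1}
    - {"slide":[0,0.024,-0.024],"turn":[0,0,0],"jaw":1}

```text
time: 5.4
position: [0.4371, 0.0071, 0.2209]
tool_rot: [0.257, 0.623, 0.683, 0.282]
contact_force: [-4.9, 0.5, -6.1]
width: -0.001
grasp_force: 3.9
```

```bash
python3 - <<'E'
from h import *
inc(target(depth=.032,perp=.003,lift=.02))
t=inc(target(a=.262,depth=.032,perp=.003,lift=.02)); inc(target(a=.131,depth=.032,perp=.003,lift=.02))
a=cams.snapshot("top")[190:250,190:270]; b=cams.snapshot("scene")[175:235,190:270]
cv2.imwrite("pics/p4.png",cv2.resize(np.hstack([a,b]),(800,300),interpolation=cv2.INTER_CUBIC))
E
```

```text
t 5.4 J [-0.   -0.27 -1.    0.06  0.07  1.5 ] F [-4.9  0.5 -6.1]
slide [-0.0001 -0.0015  0.0044] turn [-0.0012  0.0007 -0.0009]
t 5.4 J [-0.   -0.27 -1.    0.06  0.07  1.5 ] F [-4.9  0.5 -6.1]
slide [0.2002 0.0167 0.0225] turn [-0.0012 -0.0581  0.0582]
t 5.4 J [-0.   -0.27 -1.    0.06  0.07  1.5 ] F [-4.9  0.5 -6.1]
slide [0.1009 0.0029 0.0088] turn [-0.0012 -0.0287  0.0286]
```

View pics/p4.png

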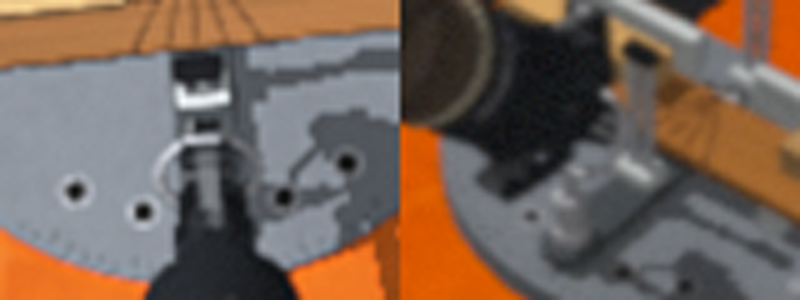

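Request:
move_arm:
  increments:
    - {"slide":[0.02,0,0],"turn":[0,-0.006,0.006],"jaw":1}
    - {"slide":[0.045,0.001,0.001],"turn":[0,-0.013,0.013],"jaw":1}
    - {"slide":[0.07,0.002,0.002],"turn":[0,-0.02,0.02],"jaw":1}
    - {"slide":[0.095,0.004,0.004],"turn":[0,-0.027,0.027],"jaw":1}
    - {"slide":[0.12,0.006,0.006],"turn":[0,-0.035,0.035],"jaw":1}
    - {"slide":[0.145,0.009,0.009],"turn":[0,-0.042,0.042],"jaw":1}
    - {"slide":[0.165,0.012,0.012],"turn":[0,-0.048,0.048],"jaw":1}
    - {"slide":[0.185,0.015,0.015],"turn":[0,-0.054,0.054],"jaw":1}
    - {"slide":[0.2,0.018,0.018],"turn":[0,-0.059,0.059],"jaw":1}
    - {"slide":[0.2,0.018,0.018],"turn":[0,-0.059,0.059],"jaw":1}

```text
time: 6.33
position: [0.4392, 0.0682, 0.2206]
tool_rot: [0.291, 0.707, 0.596, 0.245]
contact_force: [-5.8, -0.8, -5.9]
width: 0.005
grasp_force: 4.3
```

```bash
python3 - <<'E'
from h import *
inc(target(a=.262,depth=.032,perp=.003,lift=.02))
inc(target(a=.262,depth=.032,perp=.0,lift=.0))
a=cams.snapshot("top")[190:250,180:260]; b=cams.snapshot("scene")[175:235,180:260]
cv2.imwrite("pics/p5.png",cv2.resize(np.hstack([a,b]),(800,300),interpolation=cv2.INTER_CUBIC))
E
```

```text
t 6.33 J [ 0.23 -0.24 -0.97  0.1  -0.28  1.86] F [-5.8 -0.8 -5.9]
slide [-0.0014 -0.0004  0.0042] turn [-0.0015  0.0008 -0.0005]
t 6.33 J [ 0.23 -0.24 -0.97  0.1  -0.28  1.86] F [-5.8 -0.8 -5.9]
slide [-0.0013 -0.0574  0.0516] turn [-0.0015  0.0008 -0.0005]
```

View pics/p5.png

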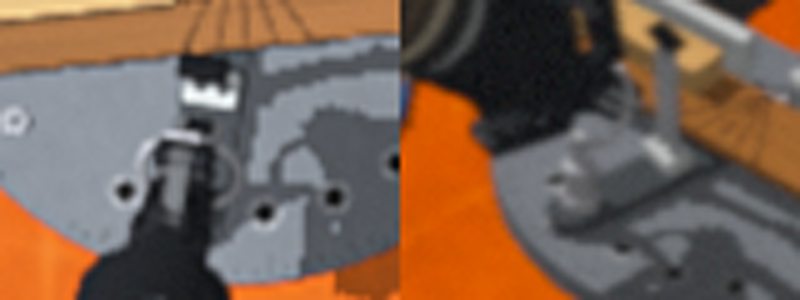

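Request:
move_arm:
  increments:
    - {"slide":[0,-0.004,0.004],"turn":[0,0,0],"jaw":1}
    - {"slide":[0,-0.008,0.008],"turn":[0,0,0],"jaw":1}
    - {"slide":[0,-0.012,0.012],"turn":[0,0,0],"jaw":1}
    - {"slide":[0,-0.016,0.016],"turn":[0,0,0],"jaw":1}
    - {"slide":[0,-0.02,0.02],"turn":[0,0,0],"jaw":1}
    - {"slide":[0,-0.025,0.025],"turn":[0,0,0],"jaw":1}
    - {"slide":[0,-0.03,0.03],"turn":[0,0,0],"jaw":1}
    - {"slide":[0,-0.035,0.035],"turn":[0,0,0],"jaw":1}
    - {"slide":[0,-0.04,0.04],"turn":[0,0,0],"jaw":1}
    - {"slide":[0,-0.04,0.04],"turn":[0,0,0],"jaw":1}

```text
time: 7.27
position: [0.4407, 0.068, 0.2057]
tool_rot: [0.293, 0.706, 0.595, 0.247]
contact_force: [-1.8, 2.1, -1.5]
width: 0.005
grasp_force: 1.6
```

```bash
python3 - <<'E'
from h import *
inc(target(a=.262,depth=.032,perp=.0,lift=.0))
a=cams.snapshot("top")[190:250,180:260]; b=cams.snapshot("scene")[175:235,180:260]
cv2.imwrite("pics/p6.png",cv2.resize(np.hstack([a,b]),(800,300),interpolation=cv2.INTER_CUBIC))
E
```

```text
t 7.27 J [ 0.23 -0.21 -1.    0.04 -0.28  1.86] F [-1.8  2.1 -1.5]
slide [-0.0013 -0.0261  0.0127] turn [ 0.0003  0.0004 -0.001 ]
```

View pics/p6.png

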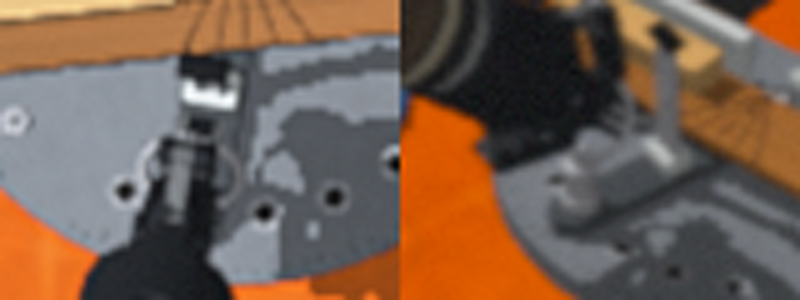

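Request:
move_arm:
  increments:
    - {"slide":[0,-0.005,0.004],"turn":[0,0,0],"jaw":1}
    - {"slide":[0,-0.009,0.008],"turn":[0,0,0],"jaw":1}
    - {"slide":[0,-0.013,0.011],"turn":[0,0,0],"jaw":1}
    - {"slide":[0,-0.016,0.014],"turn":[0,0,0],"jaw":1}
    - {"slide":[0,-0.019,0.016],"turn":[0,0,0],"jaw":1}
    - {"slide":[0,-0.019,0.016],"turn":[0,0,0],"jaw":1}
    - {"slide":[0,-0.019,0.016],"turn":[0,0,0],"jaw":1}
    - {"slide":[0,-0.019,0.016],"turn":[0,0,0],"jaw":1}
    - {"slide":[0,-0.019,0.016],"turn":[0,0,0],"jaw":1}
    - {"slide":[0,-0.019,0.016],"turn":[0,0,0],"jaw":1}

```text
time: 8.2
position: [0.4392, 0.0677, 0.1972]
tool_rot: [0.292, 0.707, 0.596, 0.246]
contact_force: [0.6, 0.1, -0.6]
width: -0.002
grasp_force: 0.0
```

```bash
python3 - <<'E'
from h import *
inc(target(a=.262,depth=.032,perp=.0,lift=.0))
print(ctrl.get_state()["moment"])
Rz=R.from_euler('z',YAW)
t=cams.snapshot("top"); cv2.imwrite("pics/n1.png",t)
g=cv2.cvtColor(t,cv2.COLOR_BGR2GRAY)
old=cv2.cvtColor(cv2.imread("pics/top0.png"),cv2.COLOR_BGR2GRAY)
# nearer guide foot (bright white), arm angle before/after
for n,im in(("old",old),("new",g)):
    m=(im[196:216,205:245]>170).astype(np.uint8); k,l,s,c=cv2.connectedComponentsWithStats(m)
    for i in range(1,k):
        if s[i,4]>5:
            w=onz("top",c[i]+[205,196],.05); b=Rz.inv().apply(w-P); print(n,s[i],c[i]+[205,196],b.round(4),"ang",np.arctan2(b[1],-b[0]).round(3))
E
```

```text
t 8.2 J [ 0.23 -0.2  -1.01  0.02 -0.28  1.86] F [ 0.6  0.1 -0.6]
slide [ 0.0003 -0.0026 -0.004 ] turn [-0.0005  0.0009 -0.0008]
[0.14190477 0.71236415 0.00295444]
old [20 11 11  5 27] [229.2962963  209.22222222] [-0.0888  0.0024  0.05  ] ang 0.027
new [11 10 11  6 34] [221.23529412 208.97058824] [-0.0859  0.024   0.05  ] ang 0.272
```

Request:
move_arm:
  increments:
    - {"slide":[0.003,0,0],"turn":[0,0,0],"jaw":1}
    - {"slide":[0.006,0,0],"turn":[0,0,0],"jaw":1}
    - {"slide":[0.009,0,0],"turn":[0,0,0],"jaw":1}
    - {"slide":[0.012,0,0],"turn":[0,0,0],"jaw":1}
    - {"slide":[0.015,0,0],"turn":[0,0,0],"jaw":1}
    - {"slide":[0.018,0,0],"turn":[0,0,0],"jaw":1}
    - {"slide":[0.021,0,0],"turn":[0,0,0],"jaw":1}
    - {"slide":[0.024,0,0],"turn":[0,0,0],"jaw":1}
    - {"slide":[0.026,0,0],"turn":[0,0,0],"jaw":1}
    - {"slide":[0.026,0,0],"turn":[0,0,0],"jaw":1}

```text
time: 9.08
position: [0.4405, 0.0755, 0.1971]
tool_rot: [0.292, 0.707, 0.596, 0.246]
contact_force: [0.4, 0.9, -0.4]
width: -0.001
grasp_force: 0.0
```

Request:
move_arm:
  increments:
    - {"slide":[0.002,0,0],"turn":[0,0,0],"jaw":1}
    - {"slide":[0.004,0,0],"turn":[0,0,0],"jaw":1}
    - {"slide":[0.006,0,0],"turn":[0,0,0],"jaw":1}
    - {"slide":[0.008,0,0],"turn":[0,0,0],"jaw":1}
    - {"slide":[0.01,0,0],"turn":[0,0,0],"jaw":1}
    - {"slide":[0.012,0,0],"turn":[0,0,0],"jaw":1}
    - {"slide":[0.013,0,0],"turn":[0,0,0],"jaw":1}
    - {"slide":[0.013,0,0],"turn":[0,0,0],"jaw":1}
    - {"slide":[0.013,0,0],"turn":[0,0,0],"jaw":1}
    - {"slide":[0.013,0,0],"turn":[0,0,0],"jaw":1}

```text
time: 9.92
position: [0.4411, 0.0792, 0.1971]
tool_rot: [0.292, 0.707, 0.596, 0.246]
contact_force: [-0.6, -0.1, -0.6]
width: -0.0
grasp_force: 0.0
```

```bash
cat >> h.py <<'E'
def foot():
    t=cams.snapshot("top"); g=cv2.cvtColor(t,cv2.COLOR_BGR2GRAY)
    m=(g[196:216,200:245]>170).astype(np.uint8); k,l,s,c=cv2.connectedComponentsWithStats(m)
    for i in range(1,k):
        if s[i,4]>5:
            b=R.from_euler('z',YAW).inv().apply(onz("top",c[i]+[200,196],.05)-P); print(s[i],c[i]+[200,196],"ang",np.arctan2(b[1],-b[0]).round(3))
E
python3 -c "
from h import *
foot()"
```

```text
[16 10 11  6 35] [221.08571429 208.91428571] ang 0.277
```

Request:
move_arm:
  increments:
    - {"slide":[0.002,0,0],"turn":[0,0,0],"jaw":1}
    - {"slide":[0.004,0,0],"turn":[0,0,0],"jaw":1}
    - {"slide":[0.006,0,0],"turn":[0,0,0],"jaw":1}
    - {"slide":[0.008,0,0],"turn":[0,0,0],"jaw":1}
    - {"slide":[0.01,0,0],"turn":[0,0,0],"jaw":1}
    - {"slide":[0.01,0,0],"turn":[0,0,0],"jaw":1}
    - {"slide":[0.01,0,0],"turn":[0,0,0],"jaw":1}
    - {"slide":[0.01,0,0],"turn":[0,0,0],"jaw":1}
    - {"slide":[0.01,0,0],"turn":[0,0,0],"jaw":1}
    - {"slide":[0.01,0,0],"turn":[0,0,0],"jaw":1}

```text
time: 10.8
position: [0.4416, 0.0818, 0.197]
tool_rot: [0.293, 0.707, 0.595, 0.245]
contact_force: [-1.3, -5.9, 0.7]
width: -0.0
grasp_force: 2.1
```

```bash
python3 -c "
from h import *
foot(); inc(target(a=.262,depth=.032))"
```

```text
[16 10 11  6 37] [221.02702703 208.81081081] ang 0.28
t 10.85 J [ 0.26 -0.19 -1.    0.03 -0.3   1.89] F [-1.4 -5.6  0.3]
slide [-0.0473 -0.0021 -0.0043] turn [-0.0006  0.0014 -0.0008]
```

Request:
move_arm:
  increments:
    - {"slide":[-0.02,-0.002,0],"turn":[0,0,0],"jaw":1}
    - {"slide":[-0.045,-0.002,0],"turn":[0,0,0],"jaw":1}
    - {"slide":[-0.045,-0.002,-0.01],"turn":[0,0,0],"jaw":1}
    - {"slide":[-0.045,-0.002,-0.04],"turn":[0,0,0],"jaw":1}
    - {"slide":[-0.045,-0.002,-0.08],"turn":[0,0,0],"jaw":1}
    - {"slide":[-0.045,-0.002,-0.13],"turn":[0,0,0],"jaw":1}
    - {"slide":[-0.045,-0.002,-0.19],"turn":[0,0,0],"jaw":1}
    - {"slide":[-0.045,-0.002,-0.25],"turn":[0,0,0],"jaw":1}
    - {"slide":[-0.045,-0.002,-0.31],"turn":[0,0,0],"jaw":1}
    - {"slide":[-0.045,-0.002,-0.31],"turn":[0,0,0],"jaw":1}

```text
time: 11.68
position: [0.3735, 0.0804, 0.2651]
tool_rot: [0.292, 0.706, 0.595, 0.248]
contact_force: [-0.0, -0.0, -0.0]
width: -0.002
grasp_force: 0.0
```

```bash
python3 - <<'E'
from h import *
foot(); inc(target(a=.262,depth=-.06))
for lift in(0,.0115):
    b=R.from_euler('z',YAW-.262)
    print([proj("top",P+b.apply(x)).round(1) for x in([-.1176,0,.117+lift],[-.134,.0255,.0975+lift],[-.134,-.0255,.0975+lift])],[proj("scene",P+b.apply(x)).round(1) for x in([-.1176,0,.117+lift],[-.134,0,.0975+lift])])
t=cams.snapshot("top"); g=cv2.cvtColor(t,cv2.COLOR_BGR2GRAY)
m=cv2.cvtColor(cams.snapshot("scene"),cv2.COLOR_BGR2GRAY)
print("top cols 214-222 rows 214-226");print(g[212:226,214:223])
print("top row 224ff");print(g[221:228,202:236:1])
o=cv2.cvtColor(cv2.imread("pics/top0.png"),cv2.COLOR_BGR2GRAY)
print("old");print(g.shape,o[212:226,227:236])
E
```

```text
[16 10 11  6 35] [220.91428571 208.77142857] ang 0.283
t 11.73 J [ 0.32 -0.43 -0.97  0.3  -0.34  1.93] F [-0.1  0.1 -0. ]
slide [-0.0053 -0.0046  0.0035] turn [ 0.0005  0.0001 -0.001 ]
[array([218.4, 217.4]), array([208. , 222.7]), array([227.5, 225.8])] [array([223.8, 191.7]), array([219.5, 198.6])]
[array([218.2, 217. ]), array([207.7, 222.3]), array([227.4, 225.6])] [array([223.7, 188.8]), array([219.4, 195.7])]
top cols 214-222 rows 214-226
[[143 114  87  83  84  83  84  86  88]
 [139 110  87  89  89  88  88  89  85]
 [133  99  86  84  87  88  89  88  90]
 [130  99  90  86  87  85  85  87  88]
 [163 159 157 150 121  99  86  82  84]
 [206 207 209 207 185 169 155 128  94]
 [177 168 173 173 168 174 187 181 149]
 [ 98  90  91  89  92 110 141 159 170]
 [ 93  83  84  86  83  85  90  97 129]
 [ 97  87  90  88  87  87  86  87  89]
 [ 91  88  89  89  87  88  90  88  84]
 [ 87  88  90  90  90  90  91  90  86]
 [ 88  89  90  89  90  89  90  91  89]
 [ 88  89  89  86  89  90  90  89  90]]
top row 224ff
[[150 150 150 149 150 175 185 145 142 148 151 132  97  87  90  88  87  87
   86  87  89 10
[... 759 characters left out ...]
60 110  47  36  84 153 180 156 134 127 118  94  88 104 121 123 110  90
   68  64  68  66  59 101 167 166  95  84  86  86  85  88 102 122]]
old
(384, 512) [[ 86  85  85  83  82  80  80  78  78]
 [ 79  82  81  81  80  83  84  82  81]
 [ 83  84  85  85  83  85  85  84  81]
 [ 82  82  82  80  81  82  83  81  80]
 [ 82  86  85  84  83  85  84  80  80]
 [120 148 156 158 155 152 145 132 131]
 [188 191 186 175 163 159 156 153 161]
 [177 152 137 116 100 101 105 115 126]
 [ 98  82  84  81  80  82  83  83  81]
 [ 78  82  82  82  83  84  83  81  79]
 [ 83  86  86  85  84  85  86  86  82]
 [ 85  85  86  85  85  86  88  86  83]
 [ 85  85  87  85  85  87  88  86  82]
 [ 85  85  86  85  84  86  85  88  84]]
```

```bash
python3 - <<'E'
from h import *
m=cv2.cvtColor(cams.snapshot("scene"),cv2.COLOR_BGR2GRAY)
o=cv2.cvtColor(cv2.imread("pics/scene0.png"),cv2.COLOR_BGR2GRAY)
def pr(a,lift): return [proj("scene",P+R.from_euler('z',YAW-a).apply(x)).round(1) for x in([-.1176,0,.117+lift],[-.134,.0255,.0975+lift],[-.134,-.0255,.0975+lift],[-.1504,0,.078+lift])]
print("old",pr(0,0));print(o[192:216,218:236])
print("new",pr(.262,0),pr(.275,0),pr(.262,.0115));print(m[184:210,210:232])
cv2.imwrite("pics/n2.png",cv2.resize(m[170:230,180:260],(640,480)))
E
```

```text
old [array([230.5, 196.6]), array([220.8, 200.6]), array([233.5, 207.9]), array([223.6, 211.8])]
[[ 66  59  62  66  74  83  94  98 101 100 100 101 103 101 102 101 101  98]
 [ 63  63  64  69  70  67  77  87  95 100 103 101 101 104 103 104 103 103]
 [ 67  63  71  77  83  78  80  89 107 125 126 118 107 103 105 103 107 103]
 [ 81  74  73  85  98 104 110 121 137 156 155 136 122 115 108 104 102 101]
 [105  96  85  90 111 125 123 114 112 117 115 115 128 133 118 108 104 101]
 [115 112 103 104 117 115 107  98  92  85  75  75  99 121 129 117 102  97]
 [113 116 117 120 117 108 103  95  85  74  66  65  72  96 121 122  98  88]
 [117 118 119 120 112 108 102  92  75  66  63  60  62  77 101 118 102  85]
 [113 118 118 110 110 111 109 100  83  74  64  63  64  66  84 109 110  88]
 [113 118 117 108 111 114 111 110 104  97  82  75  68  66  73  97 112  93]
 [115 115 116 105 109 113 114 113 112 111 106  95  81  72  73 104 121 102]
 [113 119 116 108 112 114 114 116 114 114 116 111 104  96  92 115 132 106]
 [117 121 116 108 112 114 116 116 115 116 114 115 112 111 111 125 130 103]
 [115 122 122 107 113 113 11
[... 2799 characters left out ...]
1 121 127 129 121 109 115 119
  125 133 138 129]
 [122 121 124 135 154 149 134 124 123 120 121 130 133 131 114 110 120 127
  148 169 171 153]
 [121 118 124 135 152 153 140 126 123 126 130 138 134 121 116 119 122 124
  135 160 177 180]
 [123 122 128 132 125 124 130 133 135 133 136 129 117 114 118 120 116 117
  119 134 159 179]
 [123 130 144 151 122 107 117 129 131 129 122 114 114 117 114 111  99  96
   93 101 128 156]
 [124 133 156 166 141 115 102 102 108 113 116 116 110 109 100  91  81  76
   75  83 101 127]
 [125 132 149 167 158 134 109  95  99 107 110 105  96  85  80  79  77  72
   76  76  82  99]
 [120 115 121 133 137 127 109  97  92  98  95  85  80  76  74  76  75  72
   72  71  73  78]]
```

```bash
python3 -c "
from h import *
print(ctrl.close_job())"
```

```text
the job is handed in; nothing more can be done
None
```

I moved the swing arm one hole to the left, the side where the long strip lies, and handed the job in at about 12 s. The pin is home in that hole: the arm held against a sideways push of about 6 N, and the ring's height in the image matched the home position. The gripper is clear of everything, and the judge returned no verdict.

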